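Sort the welded sensor cans and clear the weld jig

TASK

Put each of the three round sensor cans upright on the circle in the middle of the tray that matches its cap colour, setting it down gently rather than dropping it. One of them is still held in the weld jig: swing the clamp arm up by its orange handle until it stays open by itself, take the can out, and leave the arm open. Leave the square cases where they stand.

Things in the scene. Friction and masses are not known exactly. Their poses are not given: they have to be found in the camera images.
- can_blue: loose round steel sensor can with a blue cap: upright cylinder, 40 mm diameter, 45 mm tall (top 13 mm is the cap), about 0.14 kg. Origin at the centre of its underside, z up. One of the three round cans (any colour) starts in the jig under the clamp arm, inside a fixed ring (inner diameter 45, outer 64, 6 mm tall, no floor: the can stands on the table); the others stand on the table
- can_yellow: loose round steel sensor can with a yellow cap: upright cylinder, 40 mm diameter, 45 mm tall (top 13 mm is the cap), about 0.14 kg. Origin at the centre of its underside, z up. One of the three round cans (any colour) starts in the jig under the clamp arm, inside a fixed ring (inner diameter 45, outer 64, 6 mm tall, no floor: the can stands on the table); the others stand on the table
- can_red: loose round steel sensor can with a red cap: upright cylinder, 40 mm diameter, 45 mm tall (top 13 mm is the cap), about 0.14 kg. Origin at the centre of its underside, z up. One of the three round cans (any colour) starts in the jig under the clamp arm, inside a fixed ring (inner diameter 45, outer 64, 6 mm tall, no floor: the can stands on the table); the others stand on the table
- tray_blue: fixed square blue plastic tray, 84 mm square, floor 4 mm thick, rim 4 mm thick and 10 mm tall, a thin white circle of 46 mm diameter marked in the middle of its floor. Origin at its centre, on the table; z up, x and y along its sides. The blue round can belongs on its circle
- tray_yellow: fixed square yellow plastic tray, 84 mm square, floor 4 mm thick, rim 4 mm thick and 10 mm tall, a thin white circle of 46 mm diameter marked in the middle of its floor. Origin at its centre, on the table; z up, x and y along its sides. The yellow round can belongs on its circle
- tray_red: fixed square red plastic tray, 84 mm square, floor 4 mm thick, rim 4 mm thick and 10 mm tall, a thin white circle of 46 mm diameter marked in the middle of its floor. Origin at its centre, on the table; z up, x and y along its sides. The red round can belongs on its circle
- square_blue: loose square steel case with a blue cap, 36 x 36 mm, 45 mm tall, standing on the table among the round cans: not finished, to be left where it is. Origin at the centre of its underside, axes along its sides
- square_red: loose square steel case with a red cap, 36 x 36 mm, 45 mm tall, standing on the table among the round cans: not finished, to be left where it is. Origin at the centre of its underside, axes along its sides
- clamp (a joint): hinge of the jig's hold-down arm, rad: about 0 = arm level, its pad pressing on the can; grows as it swings up and away; stop at 1.75 (just past upright). A 40 mm brass weight on it by the hinge (top 100 mm up) presses it shut below 1.2, holds it open beyond; lift 2 N. The hinge is 80 mm from the can's axis, in posts 62 mm tall, 38 mm wide; arm open, only the 6 mm ring is beside the can
- clamp_grip (a point): grip point on the arm's orange handle, a level bar 12 mm thick along this frame's y (parallel to the hinge), free from 33 mm before to 17 mm beyond this point. Frame turns with the arm. Arm shut: z up, 55 mm above the table, +x points along the arm to the hinge axis, 115 mm away; the held can's axis is 35 mm along +x and 40 mm along -y. Grip that can across this y direction
Mind the look-alikes: they are no part of the job. Leave any pink look-alike of the can_yellow alone. Of the things that look like the part that bears clamp, take the one that is farthest from the robot's base at the start.

How it is judged (in metres and radians):
At the end, for the whole second after the job is handed in: each round can stands released, at rest and upright (within 0.1 rad) on the floor of the tray of its own colour, its axis within 12 mm of the tray's centre, and the clamp arm stands open (joint above 1.5 rad) (horizontal distance between can_blue and tray_blue below 0.012 m and z of can_blue in the frame of tray_blue between 0.001 and 0.008 m and angle between each of can_blue, can_yellow, can_red's own z axis and vertical below 0.1 rad and linear speed of each of can_blue, can_yellow, can_red below 0.02 m/s and horizontal distance between can_yellow and tray_yellow below 0.012 m and z of can_yellow in the frame of tray_yellow between 0.001 and 0.008 m and horizontal distance between can_red and tray_red below 0.012 m and z of can_red in the frame of tray_red between 0.001 and 0.008 m and value of joint clamp above 1.5 rad); the robot touches nothing.
It fails at once if the blue can is dropped into its tray (still faster than 0.5 m/s when less than 26 mm above the floor) (horizontal distance between can_blue and tray_blue below 0.04 m and z of can_blue in the frame of tray_blue below 0.03 m and linear speed of can_blue above 0.5 m/s).
It fails at once if the yellow can is dropped into its tray (still faster than 0.5 m/s when less than 26 mm above the floor) (horizontal distance between can_yellow and tray_yellow below 0.04 m and z of can_yellow in the frame of tray_yellow below 0.03 m and linear speed of can_yellow above 0.5 m/s).
It fails at once if the red can is dropped into its tray (still faster than 0.5 m/s when less than 26 mm above the floor) (horizontal distance between can_red and tray_red below 0.04 m and z of can_red in the frame of tray_red below 0.03 m and linear speed of can_red above 0.5 m/s).
It fails at once if the blue square case is shifted more than 20 mm or knocked over (distance of square_blue from where it was at the start of the episode above 0.02 m or angle between square_blue's own z axis and vertical above 0.3 rad).
It fails at once if the red square case is shifted more than 20 mm or knocked over (distance of square_red from where it was at the start of the episode above 0.02 m or angle between square_red's own z axis and vertical above 0.3 rad).
It also fails if it takes over 93 s, if anything falls off the work surface, if the arm or the gripper's body presses on something with over 40 N, if the wrist force passes 120 N, or if a joint passes its speed limit or range.

ROBOT

A 6-joint arm with a two-finger parallel gripper is mounted at the origin on the work surface. World frame = base frame: x ahead of the robot, y to its left, z up, the work surface at z = 0. Lengths are in m, angles in degrees, forces in N, time in s.
With the tool pointing down it reaches from about 0.35 to 0.875 m from the base axis. Payload 4.2 kg.
Tool frame: the origin (TCP) lies midway between the tips of the shut fingers; the grasp point (between the pads) lies 19 mm behind it (r.pinch_z is the distance from the TCP to the grasp point, in m); z points along the fingers, y is the line along which they close (so a half turn about z gives the same grasp; the last joint's range is limited). The gripper opens to 87 mm and grips with 3 to 60 N. Pads are 19 mm wide; open, the fingers measure 117 mm over their backs; the gripper's body (75 mm by 190 mm) begins 51 mm behind the grasp point.
Start: joints at [80.191, 22.042, 0.453, 0, -68.411, -14.817], TCP at [0.26, 0.568, 0.223] pointing down, gripper open.
Joint ranges: [-179.83, 179.83], [-69.29, 118.12], [-61.27, 80.66], [-181.25, 117.63], [-171.15, -9.14], [-177.46, 177.46]. Speed limits (degrees/s): [159.86, 159.86, 180, 180, 180, 180].

INTERFACE

Orientations are given as a 3x3 rotation matrix whose columns are the frame's x, y, z axes.
In Python, from station import r, imaging, models gives the robot as it stands. The module is installed in compiled form; this text tells all that it offers.
- The arm moves only by the tool apply_moves, never from a script. Its argument "moves" is a list of rows, each a list of 2 entries, a list of its own where there are three numbers: the shift along the tool's x, y, z in m, then the turn about the tool's z in degrees. A call has 1 to 5 rows; each row shifts and turns the commanded pose from where the row before left it, along the tool's axes as they then stand; what a row does not reach is not made up. A row lasts 1/12 s, in which the tool goes at most 41.7 mm and 7.16 degrees, less where a joint would pass 70% of its speed; a pose out of reach is approached as far as the arm can. A call is refused whole if a number of a shift passes 0.0417 or a number of a turn 7.16, either way. A call with a gripper value outside its range is refused whole. "hand" is the finger opening in m, from 0 to 0.087, set as the call begins (left out, the last holds). The fingers move at their own pace and stop on an object; the grip force is fixed at half the most. Time passes only in rows, so rows that do not move let the fingers close. It gives the time, the measured TCP pose, the force, the opening and the grip force at its end, in the units of the state.
- r.sense(): the state, without advancing time (a new reading comes with each control period).
- imaging.capture(name): name is "side" or "top"; returns a dict with "frame" (400x640x3 uint8, blue, green, red), "intrinsics" (3x3 intrinsics, pixels), "dist" ([k1, k2, p1, p2, k3] as OpenCV has them; the pictures are not rectified), "eye" and "orientation" of the camera in the world. Camera axes: x right, y down, z forward; pixel columns grow to the right and rows downward; lengths in m; the calibration is good to about 2 mm. A picture is of the moment at which its call begins. There is no depth.
- r.finish_job(): hands the job in; it is judged then, once.
Trained networks look in a picture, given as the dict that the camera call returned (one of the last four; its "shot" number tells which), for a name from the list of things; names that differ only in an ending like _2 or _b are one class to them, and where a whole thing is asked for, a point or a joint stands for the part that bears it (a point fixed in the world has none). Each returns a list of dicts, best first, with "confidence" (0 to 1); they miss things now and then, are a little off and sometimes report something else, mostly with a low value. They report only what shows in the picture. A call takes as long as a camera call. They do not tell look-alikes from the thing itself.
- models.cut_out(picture, target): "region" (400x640 bool, what is visible of it) and "extent" ([left, top, width, height] as shares, 0 to 1, of the picture: columns of its width, rows of its height, round what is visible of it).
- models.place_of(picture, target): "at" ([column, row] as shares, 0 to 1, of the picture: columns of its width, rows of its height: a listed point, or the origin of a listed thing).
The state is a dict: "time_s": time; "joints": joint angles; "joint_velocities": joint speeds; "effort": joint torques, N m; "tcp_pos": TCP position; "ee_rot": TCP orientation; "wrist_force": force on the tool from outside, world axes, zero at the start; "moment": the same for the moment, N m; "gripper_width": opening from 0.0 (shut) to 1.0 (fully open); "gripper_force": force on a finger pad.
Only numpy, scipy, OpenCV 4.12 (cv2) and the standard library are available. Lean on these libraries where they do the work, as an engineer would, in place of code of your own. Each camera call takes 0.05 s, during which the arm holds its last target. There are 200 camera calls.

## Working session

There is one attempt and no reset: what is moved stays moved. The work goes in short steps, Python scripts to look and compute and a tool call to move; the robot and the scene stay as the last step left them, time stands still between calls to the robot, and variables do not carry over. Pictures are saved under pics/ and viewed, at most 14 in all, crops included, and the job is handed in when it is done.

Besides the shell and the picture viewer there is one more tool, called after "Emit:" in YAML: its name, and indented under it one key for each argument. apply_moves: Moves the arm, as the interface text tells. Its arguments: {"type":"object","properties":{"moves":{"type":"array"},"hand":{"type":"number"}},"required":["moves"]}

```bash
mkdir -p pics; cat > h.py <<'E'
import numpy as np, cv2
from station import r, imaging, models
def ray(p,uv):
    n=cv2.undistortPoints(np.array([[uv]],float),np.array(p["intrinsics"]),np.array(p["dist"],float))[0,0]
    return np.array(p["eye"],float), np.array(p["orientation"])@np.array([n[0],n[1],1.])
def onz(p,uv,z):
    e,d=ray(p,uv); return e+d*(z-e[2])/d[2]
def proj(p,X):
    R=np.array(p["orientation"]).T; t=-R@np.array(p["eye"],float)
    return cv2.projectPoints(np.array(X,float).reshape(-1,1,3),cv2.Rodrigues(R)[0],t,np.array(p["intrinsics"]),np.array(p["dist"],float))[0][:,0]
E
python3 - <<'E'
from h import *
P={n:imaging.capture(n) for n in("top","side")}
for n,p in P.items():
    cv2.imwrite(f"pics/{n}0.png",p["frame"]); print(n,np.round(p["eye"],3),np.round(p["orientation"],3).tolist())
    for t in "can_blue can_yellow can_red tray_blue tray_yellow tray_red square_blue square_red clamp_grip".split():
        for d in models.place_of(p,t)[:4]:
            uv=np.array(d["at"])*[640,400]
            print(n,t,round(d["confidence"],2),uv.round(1),onz(p,uv,.055 if t=="clamp_grip" else 0).round(4)[:2])
E
```

```text
top [0.289 0.03  0.864] [[-0.006, -0.989, 0.148], [-1.0, 0.005, -0.008], [0.008, -0.148, -0.989]]
top can_blue 0.65 [212.3 185.7] [0.4621 0.2675]
top can_yellow 0.65 [282.1 181. ] [0.4719 0.1107]
top can_yellow 0.64 [425.8 116.9] [ 0.6225 -0.2207]
top can_yellow 0.52 [267.  209.9] [0.4066 0.1436]
top can_red 0.69 [338.5 184.8] [ 0.4626 -0.0158]
top tray_blue 0.87 [359.2 111.2] [ 0.6362 -0.0661]
top tray_yellow 0.67 [283.5 121.5] [0.6117 0.1088]
top tray_red 0.98 [425.5 121.4] [ 0.6116 -0.2194]
top square_red 0.97 [465.2 181.6] [ 0.4691 -0.3035]
top clamp_grip 0.78 [173. 318.] [0.1802 0.3236]
top clamp_grip 0.69 [185.4 199.6] [0.4217 0.308 ]
side [-0.022  0.529  0.531] [[-0.742, -0.37, 0.559], [-0.67, 0.398, -0.626], [0.009, -0.839, -0.544]]
side can_yellow 0.57 [274.3 242.7] [0.4763 0.1018]
side can_yellow 0.55 [289.3 271. ] [0.3905 0.1414]
side can_red 0.94 [314.2 220.1] [ 0.4691 -0.018 ]
side tray_blue 0.94 [278.5 189.7] [ 0.6295 -0.0553]
side tray_yellow 0.63 [236.4 214.2] [0.621  0.0899]
side tray_yellow 0.46 [382.3 176.3] [ 0.4698 -0.3018]
side tray_red 0.8 [325.9 170.2] [ 0.6084 -0.2213]
side square_blue 0.83 [360.3 200.1] [ 0.4416 -0.1612]
side square_red 0.77 [382.4 176.3] [ 0.4695 -0.3021]
side clamp_grip 0.9 [207.9 285.7] [0.4231 0.2986]
side clamp_grip 0.7 [298.  389.5] [0.1841 0.3275]
```

View pics/top0.png

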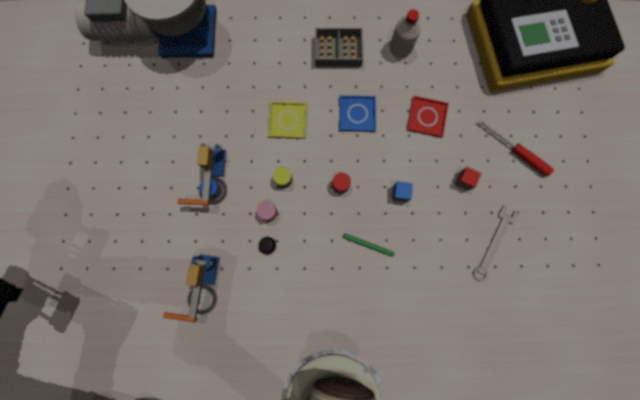

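View pics/side0.png

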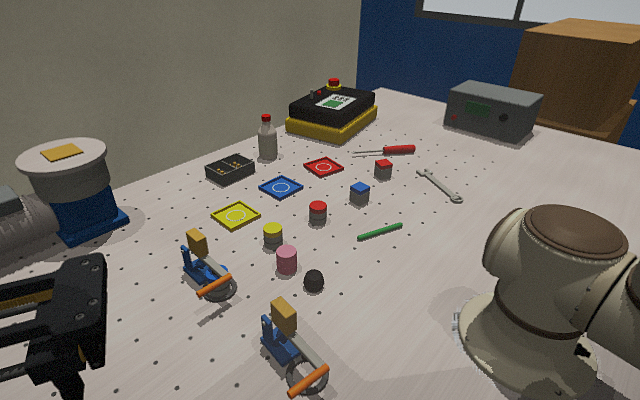

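Candidates for the clamp: far jig with its handle at top px (192,202), holding the blue can at (210,188), and a near empty jig with its handle at (180,317). The far one at about (0.42, 0.31) is farther from the base, so I choose it. Yellow cans: real one at (282,177), pink decoy at (267,211), which I leave. Blue and red squares are at (402,191) and (469,178). The red can is at (341,183).

```bash
cat > m.py <<'E'
from h import *
HUE={"yellow":(22,38),"red":(172,8),"blue":(100,125),"orange":(5,18)}
def mask(p,c,s=110,v=60):
    h=cv2.cvtColor(cv2.GaussianBlur(p["frame"],(3,3),0),cv2.COLOR_BGR2HSV); a,b=HUE[c]
    H=h[...,0]; m=((H>=a)&(H<=b)) if a<b else ((H>=a)|(H<=b))
    return (m&(h[...,1]>s)&(h[...,2]>v)).astype(np.uint8)
def blob(p,c,near,rad=30):
    n,l,st,ce=cv2.connectedComponentsWithStats(mask(p,c))
    k=[i for i in range(1,n) if st[i,4]>15 and np.hypot(*(ce[i]-near))<rad]
    if not k: return None
    i=max(k,key=lambda i:st[i,4]); return ce[i],st[i,4],(l==i).astype(np.uint8)
E
python3 - <<'E'
from m import *
P={n:imaging.capture(n) for n in("top","side")}
G=[("can_yellow","yellow",(282,177),(273,230),.04),("can_red","red",(341,183),(318,208),.04),("can_blue","blue",(210,188),None,.04),
("tray_blue","blue",(357,114),(281,187),.005),("tray_yellow","yellow",(288,120),(236,215),.005),("tray_red","red",(428,116),(323,167),.005),
("sq_blue","blue",(402,191),(360,187),.04),("sq_red","red",(469,178),(383,163),.04)]
for n,c,a,b,z in G:
    for k,near in(("top",a),("side",b)):
        if near is None: continue
        q=blob(P[k],c,near,12)
        if q is None: print(n,k,None);continue
        uv=q[0]
        if "tray" in n:
            rc=cv2.minAreaRect(cv2.findNonZero(q[2])); ex=("hull",np.round(rc[0],1))
        else: ex=""
        print(n,k,uv.round(1),q[1],onz(P[k],uv,z).round(4)[:2],ex)
for k,near in(("top",(192,202)),("side",(214,285))):
    q=blob(P[k],"orange",near,15); (cx,cy),(w,h),ang=cv2.minAreaRect(cv2.findNonZero(q[2]))
    bx=cv2.boxPoints(((cx,cy),(w,h),ang)); o=sorted([( (bx[i]+bx[(i+1)%4])/2) for i in range(4)],key=lambda e:-np.hypot(*(e-(cx,cy))))[:2]
    print(k,"bar",w,h,[ (e.round(1),onz(P[k],e,.055).round(4)[:2]) for e in o])
a=cv2.resize(P["top"]["frame"][135:220,160:260],(400,340),interpolation=2);b=cv2.resize(P["side"]["frame"][220:305,165:265],(400,340),interpolation=2)
cv2.imwrite("pics/crop1.png",np.hstack([a,b]))
print(np.round(r.sense()["ee_rot"],3).tolist(), r.sense()["tcp_pos"])
E
```

```text
can_yellow top [281.8 176.3] 257 [0.4737 0.1077] 
can_yellow side [272.  229.2] 231 [0.4749 0.1069] 
can_red top [341.  181.6] 267 [ 0.4616 -0.0192] 
can_red side [317.5 206.6] 186 [ 0.4619 -0.0209] 
can_blue top [213.4 187.1] 105 [0.4509 0.2541] 
tray_blue top [356.9 113.4] 873 [ 0.629 -0.06 ] ('hull', array([357., 113.]))
tray_blue side [280.1 186.4] 531 [ 0.6325 -0.0641] ('hull', array([280.8, 186.6]))
tray_yellow top [287.1 119.7] 897 [0.6141 0.1002] ('hull', array([287.2, 119.6]))
tray_yellow side [234.7 214.8] 809 [0.6159 0.0984] ('hull', array([235.3, 214.6]))
tray_red top [427.3 116.1] 941 [ 0.6227 -0.223 ] ('hull', array([427.4, 116.1]))
tray_red side [323.1 166.4] 468 [ 0.6233 -0.2262] ('hull', array([323.5, 166.4]))
sq_blue top [402.7 190.8] 260 [ 0.441 -0.151] 
sq_blue side [359.6 186.5] 109 [ 0.445  -0.1578] 
sq_red top [469.9 177. ] 271 [ 0.4708 -0.299 ] 
sq_red side [383.5 163.4] 124 [ 0.4708 -0.3018] 
top bar 30.223440170288086 4.944204330444336 [(array([178. , 200.4], dtype=float32), array([0.42  , 0.3237])), (array([208.1, 202.8], dtype=float32), array([0.4146, 0.2599]))]
side bar 7.545937538146973 39.27317810058594 [(array([230.6, 274.3], dtype=float32), array([0.4171, 0.2562])), (array([196.9, 294.5], dtype=float32), array([0.4197, 0.3222]))]
[[0.909, -0.417, 0.0], [-0.417, -0.909, 0.0], [0.0, -0.0, -1.0]] [0.26038154 0.56816125 0.22256106]
```

View pics/crop1.png

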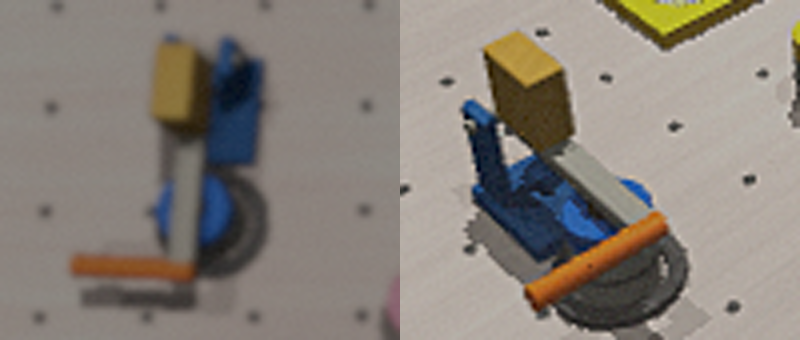

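The crop shows the far jig: orange handle at (178–208, 201) in the top view, blue cap beneath the arm at about (209,187), ring on the right. The grip point is about (0.419, 0.306) and the can axis about (0.451, 0.264), which matches the cap seen.

```bash
cat > plan.py <<'E'
from h import *
import sys, json
def plan(legs, pose=None):
    """legs: (x,y,z,phi_deg of tool x (mod 180 ok -> nearest), rows) ; prints rows in tool axes"""
    s=r.sense(); p=np.array(s["tcp_pos"]); R=np.array(s["ee_rot"]); phi=np.degrees(np.arctan2(R[1,0],R[0,0])); print("now",p.round(4),round(phi,2),"t",s["time_s"],"j",np.round(s["joints"]).tolist(),"f",np.round(s["wrist_force"],1).tolist())
    for x,y,z,ph,n in legs:
        t=np.array([x,y,z]); d=(t-p)/n; dp=-(ph-phi)/n; rows=[]
        for i in range(n):
            a=np.radians(phi); ux=np.array([np.cos(a),np.sin(a)]); uy=np.array([np.sin(a),-np.cos(a)])
            s3=[round(float(d[:2]@ux),4),round(float(d[:2]@uy),4),round(float(-d[2]),4)]
            w=round(dp,1); rows.append([s3,w])
            p=p+np.array([*(s3[0]*ux+s3[1]*uy),-s3[2]]); phi-=w
        for i in range(0,n,5): print(json.dumps(rows[i:i+5]))
if __name__=="__main__": plan(json.loads(sys.argv[1]))
E
python3 plan.py '[[0.4190,0.3110,0.200,-94,10]]'
```

```text
now [0.2604 0.5682 0.2226] -24.62 t 1.1 j [80.0, 22.0, 0.0, 0.0, -68.0, -15.0] f [1.1, 0.4, -0.2]
[[[0.0251, 0.0168, 0.0023], 6.9], [[0.027, 0.0136, 0.0023], 6.9], [[0.0284, 0.0103, 0.0023], 6.9], [[0.0294, 0.0068, 0.0023], 6.9], [[0.03, 0.0032, 0.0023], 6.9]]
[[[0.0302, -0.0004, 0.0023], 6.9], [[0.0299, -0.004, 0.0023], 6.9], [[0.0292, -0.0076, 0.0023], 6.9], [[0.0281, -0.0111, 0.0023], 6.9], [[0.0266, -0.0144, 0.0023], 6.9]]
```

Emit:
apply_moves:
  moves:
    - [[0.025, 0.017, 0.002], 6.9]
    - [[0.027, 0.014, 0.002], 6.9]
    - [[0.028, 0.01, 0.002], 6.9]
    - [[0.029, 0.007, 0.002], 6.9]
    - [[0.03, 0.003, 0.002], 6.9]
  hand: 0.05

```text
time_s: 1.52
tcp_pos: [0.3393, 0.4387, 0.2126]
ee_rot: [[0.508, -0.861, 0.0], [-0.861, -0.508, 0.0], [-0.0, -0.0, -1.0]]
wrist_force: [0.8, -0.1, 0.0]
gripper_width: 0.708
gripper_force: 0.0
```

Emit:
apply_moves:
  moves:
    - [[0.03, 0.0, 0.002], 6.9]
    - [[0.03, -0.004, 0.002], 6.9]
    - [[0.029, -0.008, 0.002], 6.9]
    - [[0.028, -0.011, 0.002], 6.9]
    - [[0.027, -0.014, 0.002], 6.9]

```text
time_s: 1.93
tcp_pos: [0.4182, 0.31, 0.2027]
ee_rot: [[-0.069, -0.998, 0.0], [-0.998, 0.069, 0.0], [-0.0, -0.0, -1.0]]
wrist_force: [0.5, -0.8, -0.1]
gripper_width: 0.576
gripper_force: 0.0
```

```bash
python3 plan.py '[[0.4190,0.3110,0.09,-94,4],[0.419,0.311,0.04,-94,3]]'
```

```text
now [0.4182 0.31   0.2027] -93.95 t 1.9333 j [54.0, 13.0, -16.0, 0.0, -61.0, -58.0] f [0.5, -0.8, -0.1]
[[[-0.0003, -0.0002, 0.0282], 0.0], [[-0.0003, -0.0002, 0.0282], 0.0], [[-0.0003, -0.0002, 0.0282], 0.0], [[-0.0003, -0.0002, 0.0282], 0.0]]
[[[0.0001, 0.0, 0.0166], 0.0], [[0.0001, 0.0, 0.0166], 0.0], [[0.0001, 0.0, 0.0166], 0.0]]
```

Emit:
apply_moves:
  moves:
    - [[-0.001, -0.001, 0.028], 0]
    - [[0, 0, 0.028], 0]
    - [[0, 0, 0.028], 0]
    - [[0, 0, 0.028], 0]
    - [[0, 0, 0.015], 0]

```text
time_s: 2.35
tcp_pos: [0.4176, 0.3106, 0.0727]
ee_rot: [[-0.064, -0.998, -0.003], [-0.998, 0.064, -0.003], [0.003, 0.003, -1.0]]
wrist_force: [-0.8, 0.1, 0.3]
gripper_width: 0.576
gripper_force: 0.0
```

Emit:
apply_moves:
  moves:
    - [[0, 0, 0.017], 0]
    - [[0, 0, 0.017], 0]
    - [[0, 0, 0], 0]

```text
time_s: 2.6
tcp_pos: [0.4171, 0.3103, 0.0386]
ee_rot: [[-0.064, -0.998, -0.004], [-0.998, 0.064, -0.005], [0.005, 0.004, -1.0]]
wrist_force: [0.2, -0.1, -0.0]
gripper_width: 0.576
gripper_force: 0.0
```

Emit:
apply_moves:
  moves:
    - [[0, 0, 0], 0]
    - [[0, 0, 0], 0]
    - [[0, 0, 0], 0]
    - [[0, 0, 0], 0]
    - [[0, 0, 0], 0]
  hand: 0.0

```text
time_s: 3.02
tcp_pos: [0.419, 0.3126, 0.0425]
ee_rot: [[-0.063, -0.998, 0.001], [-0.998, 0.063, 0.002], [-0.002, -0.001, -1.0]]
wrist_force: [0.7, 0.7, -1.2]
gripper_width: 0.285
gripper_force: 0.0
```

```bash
python3 - <<'E'
from h import *
print(r.sense())
p=imaging.capture("side");cv2.imwrite("pics/s2.png",cv2.resize(p["frame"][180:330,90:310],(660,450)))
E
```

```text
{'time_s': 3.0167, 'joints': array([ 5.45308925e+01,  2.41274056e+01, -2.67422738e+01,  3.50030729e-03,
       -3.90180141e+01, -5.81537581e+01]), 'joint_velocities': array([ 0.12925283,  0.2607566 , -0.28622817, -0.06134022,  0.1069671 ,
        0.0133151 ]), 'effort': array([ 4.27023391e-03, -3.47218752e+01,  1.27039728e+01,  2.86436342e+00,
       -4.18527005e-02,  1.46029356e-04]), 'tcp_pos': array([0.41896018, 0.31261865, 0.04249883]), 'ee_rot': array([[-0.06314051, -0.99800396,  0.00116871],
       [-0.99800329,  0.06314231,  0.00157406],
       [-0.00164471, -0.00106699, -0.99999808]]), 'wrist_force': array([ 0.70291042,  0.70928056, -1.16378723]), 'moment': array([ 0.04116554, -0.02758386, -0.04517702]), 'gripper_force': 0.0, 'gripper_width': 0.28514006785388735}
```

View pics/s2.png

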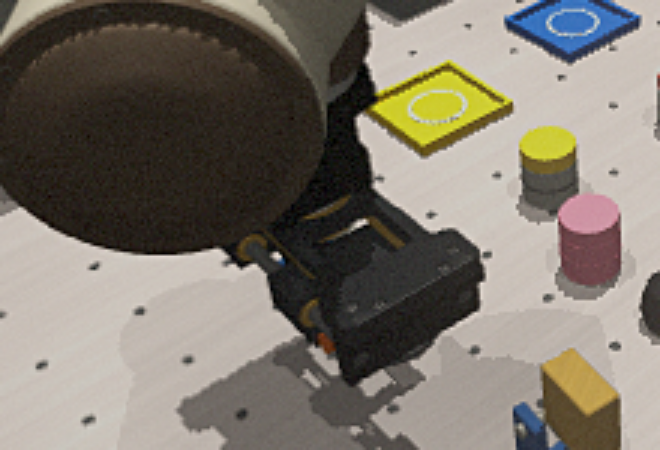

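The gripper is around the orange bar, whose end shows near (325,343) in the crop. The fingers are still closing.

Emit:
apply_moves:
  moves:
    - [[0, 0, 0], 0]
    - [[0, 0, 0], 0]
    - [[0, 0, 0], 0]
    - [[0, 0, 0], 0]
    - [[0, 0, 0], 0]

```text
time_s: 3.48
tcp_pos: [0.42, 0.3124, 0.0421]
ee_rot: [[-0.062, -0.998, 0.002], [-0.998, 0.062, 0.001], [-0.001, -0.002, -1.0]]
wrist_force: [5.0, -1.7, -0.8]
gripper_width: 0.126
gripper_force: 29.9
```

```bash
python3 - <<'E'
from plan import *
s=r.sense();print(s["gripper_width"]*87,s["gripper_force"])
p=np.array(s["tcp_pos"]); R=.115; hx,hy,hz=p[0]+R*.998,p[1]-R*.065,.055
off=p[2]-.055
legs=[]
for th in np.arange(8,97,8): 
    c=np.cos(np.radians(th)); legs.append([hx-R*c*.998,hy+R*c*.065,hz+R*np.sin(np.radians(th))+off,-93.6,1])
plan(legs)
E
```

```text
10.942520207161389 29.94303435087204
now [0.42   0.3124 0.0421] -93.58 t 3.4833 j [54.0, 24.0, -27.0, 0.0, -39.0, -58.0] f [5.0, -1.7, -0.8]
[[[0.0, -0.0011, -0.016], 0.0]]
[[[0.0, -0.0034, -0.0157], 0.0]]
[[[0.0, -0.0054, -0.0151], 0.0]]
[[[0.0, -0.0076, -0.0141], 0.0]]
[[[0.0001, -0.0094, -0.013], 0.0]]
[[[-0.0, -0.0112, -0.0116], 0.0]]
[[[0.0, -0.0126, -0.0098], 0.0]]
[[[0.0001, -0.0139, -0.0081], 0.0]]
[[[-0.0, -0.0149, -0.006], 0.0]]
[[[0.0, -0.0155, -0.0039], 0.0]]
[[[0.0001, -0.016, -0.0016], 0.0]]
[[[0.0, -0.016, 0.0005], 0.0]]
```

Emit:
apply_moves:
  moves:
    - [[0, -0.0005, -0.008], 0]
    - [[0, -0.0007, -0.008], 0]
    - [[0, -0.0014, -0.008], 0]
    - [[0, -0.002, -0.0077], 0]
    - [[0, -0.0025, -0.0076], 0]

```text
time_s: 3.9
tcp_pos: [0.4273, 0.3119, 0.081]
ee_rot: [[-0.063, -0.998, 0.002], [-0.998, 0.063, 0.001], [-0.001, -0.002, -1.0]]
wrist_force: [8.4, -2.0, -7.2]
gripper_width: 0.122
gripper_force: 30.0
```

Emit:
apply_moves:
  moves:
    - [[0, -0.003, -0.0075], 0]
    - [[0, -0.0036, -0.0072], 0]
    - [[0, -0.004, -0.0069], 0]
    - [[0, -0.0045, -0.0066], 0]
    - [[0, -0.005, -0.0064], 0]

```text
time_s: 4.32
tcp_pos: [0.4462, 0.3107, 0.1151]
ee_rot: [[-0.064, -0.998, 0.0], [-0.998, 0.064, 0.001], [-0.001, -0.0, -1.0]]
wrist_force: [4.9, 1.7, -6.4]
gripper_width: 0.126
gripper_force: 29.9
```

Emit:
apply_moves:
  moves:
    - [[0, -0.0054, -0.006], 0]
    - [[0, -0.0058, -0.0056], 0]
    - [[0, -0.0061, -0.0051], 0]
    - [[0, -0.0065, -0.0047], 0]
    - [[0, 0, 0], 0]

```text
time_s: 4.73
tcp_pos: [0.4704, 0.3096, 0.1387]
ee_rot: [[-0.063, -0.998, 0.001], [-0.998, 0.063, 0.001], [-0.001, -0.001, -1.0]]
wrist_force: [-4.7, 3.9, 3.5]
gripper_width: 0.131
gripper_force: 29.9
```

```bash
python3 - <<'E'
from plan import *
s=r.sense();p=np.array(s["tcp_pos"]);print(s["gripper_width"]*87,s["gripper_force"])
h=np.array([.5348,.305,.042]); d=p-h; print("R",np.hypot(np.hypot(d[0],d[1]),d[2]),"th",np.degrees(np.arctan2(d[2],-d[0])))
plan([])
E
```

```text
11.41646214303787 29.93061661720276
R 0.11624199765372141 th 56.33449077120172
now [0.4704 0.3096 0.1387] -93.63 t 4.7333 j [50.0, 20.0, -15.0, -0.0, -54.0, -53.0] f [-4.7, 3.9, 3.5]
```

Emit:
apply_moves:
  moves:
    - [[0, -0.0065, -0.004], 0]
    - [[0, -0.0067, -0.0036], 0]
    - [[0, -0.007, -0.003], 0]
    - [[0, -0.0071, -0.0027], 0]
    - [[0, -0.0073, -0.0022], 0]

```text
time_s: 5.15
tcp_pos: [0.504, 0.3072, 0.1535]
ee_rot: [[-0.062, -0.998, 0.0], [-0.998, 0.062, 0.001], [-0.001, -0.0, -1.0]]
wrist_force: [-3.7, 4.3, 1.5]
gripper_width: 0.124
gripper_force: 30.0
```

Emit:
apply_moves:
  moves:
    - [[0, -0.0074, -0.0017], 0]
    - [[0, -0.0075, -0.0012], 0]
    - [[0, -0.0076, -0.0007], 0]
    - [[0, -0.0076, -0.0003], 0]
    - [[0, -0.0076, 0.0002], 0]

```text
time_s: 5.57
tcp_pos: [0.5425, 0.3047, 0.1562]
ee_rot: [[-0.063, -0.998, 0.001], [-0.998, 0.063, 0.001], [-0.001, -0.0, -1.0]]
wrist_force: [-2.4, 5.4, 0.6]
gripper_width: 0.125
gripper_force: 30.0
```

```bash
python3 - <<'E'
from plan import *
s=r.sense();p=np.array(s["tcp_pos"]);print(s["gripper_width"]*87,s["gripper_force"])
h=np.array([.5348,.305,.042]); d=p-h; print("R",np.hypot(np.hypot(d[0],d[1]),d[2]),"th",np.degrees(np.arctan2(d[2],-d[0])))
plan([])
E
```

```text
10.913964902953131 30.010088682174683
R 0.11447120240337433 th 93.84938086242015
now [0.5425 0.3047 0.1562] -93.62 t 5.5667 j [44.0, 25.0, -5.0, -0.0, -60.0, -48.0] f [-2.4, 5.4, 0.6]
```

Emit:
apply_moves:
  moves:
    - [[0, 0, 0], 0]
    - [[0, 0, 0], 0]
    - [[0, 0, 0], 0]
    - [[0, 0, 0], 0]
    - [[0, 0, 0], 0]
  hand: 0.05

```text
time_s: 5.98
tcp_pos: [0.5413, 0.3036, 0.1558]
ee_rot: [[-0.063, -0.998, -0.001], [-0.998, 0.063, -0.001], [0.001, 0.001, -1.0]]
wrist_force: [0.7, -0.0, -0.9]
gripper_width: 0.415
gripper_force: 0.3
```

Emit:
apply_moves:
  moves:
    - [[0, 0, -0.01], 0]
    - [[0, 0, -0.02], 0]
    - [[0, 0, -0.025], 0]
    - [[0, 0, -0.025], 0]
    - [[0, 0, 0], 0]

```text
time_s: 6.4
tcp_pos: [0.5441, 0.3056, 0.2433]
ee_rot: [[-0.062, -0.998, 0.01], [-0.998, 0.062, 0.006], [-0.006, -0.01, -1.0]]
wrist_force: [0.0, 1.1, 0.4]
gripper_width: 0.57
gripper_force: 0.0
```

```bash
python3 - <<'E'
from plan import *
plan([[.4513,.2638,.225,-4,13]])
p=imaging.capture("side");cv2.imwrite("pics/s3.png",cv2.resize(p["frame"][150:330,90:330],(720,540)))
E
```

```text
now [0.5441 0.3056 0.2433] -93.56 t 6.4 j [44.0, 21.0, 2.0, 0.0, -70.0, -48.0] f [0.0, 1.1, 0.4]
[[[0.0037, 0.0069, 0.0014], -6.9], [[0.0028, 0.0073, 0.0014], -6.9], [[0.0019, 0.0076, 0.0014], -6.9], [[0.001, 0.0078, 0.0014], -6.9], [[0.0, 0.0078, 0.0014], -6.9]]
[[[-0.0009, 0.0078, 0.0014], -6.9], [[-0.0018, 0.0076, 0.0014], -6.9], [[-0.0027, 0.0073, 0.0014], -6.9], [[-0.0036, 0.007, 0.0014], -6.9], [[-0.0044, 0.0065, 0.0014], -6.9]]
[[[-0.0052, 0.0059, 0.0014], -6.9], [[-0.0058, 0.0052, 0.0014], -6.9], [[-0.0064, 0.0045, 0.0014], -6.9]]
```

View pics/s3.png

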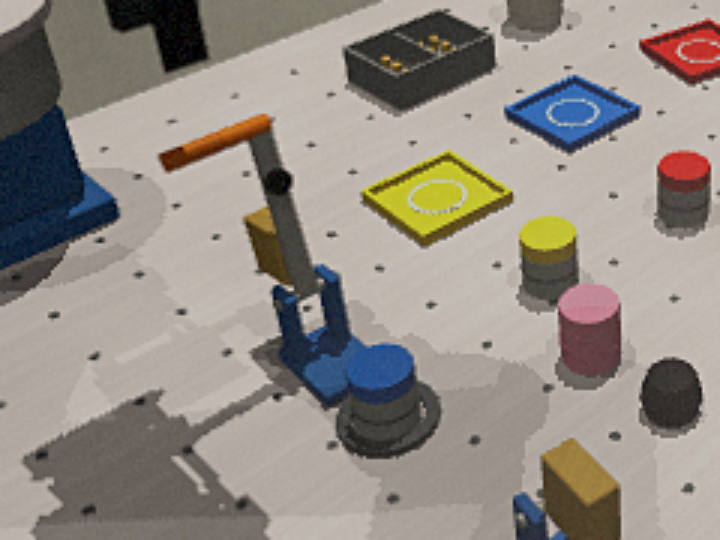

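The clamp arm stands open past upright, handle at crop (215,140). The blue can is free in its ring, cap at crop (381,372), i.e. side px (217,274).

Emit:
apply_moves:
  moves:
    - [[0.004, 0.007, 0.001], -6.9]
    - [[0.003, 0.007, 0.001], -6.9]
    - [[0.002, 0.008, 0.001], -6.9]
    - [[0.001, 0.008, 0.001], -6.9]
    - [[0, 0.008, 0.001], -6.9]
  hand: 0.087

```text
time_s: 6.87
tcp_pos: [0.5045, 0.2869, 0.2306]
ee_rot: [[0.518, -0.855, -0.001], [-0.855, -0.518, -0.001], [0.0, 0.002, -1.0]]
wrist_force: [0.2, -0.3, -0.5]
gripper_width: 0.868
gripper_force: 0.0
```

Emit:
apply_moves:
  moves:
    - [[-0.001, 0.008, 0.001], -6.9]
    - [[-0.002, 0.008, 0.001], -6.9]
    - [[-0.003, 0.007, 0.001], -6.9]
    - [[-0.004, 0.007, 0.001], -6.9]
    - [[-0.004, 0.006, 0.001], -6.9]

```text
time_s: 7.28
tcp_pos: [0.4684, 0.2715, 0.2257]
ee_rot: [[0.912, -0.411, -0.001], [-0.411, -0.912, -0.001], [-0.001, 0.001, -1.0]]
wrist_force: [0.4, 0.3, -0.9]
gripper_width: 0.997
gripper_force: 0.0
```

Emit:
apply_moves:
  moves:
    - [[-0.005, 0.006, 0.001], -6.9]
    - [[-0.006, 0.005, 0.001], -6.9]
    - [[-0.006, 0.005, 0.001], -6.9]
    - [[0, 0, 0], 0]

```text
time_s: 7.62
tcp_pos: [0.4467, 0.261, 0.2228]
ee_rot: [[0.998, -0.066, -0.002], [-0.066, -0.998, -0.001], [-0.002, 0.001, -1.0]]
wrist_force: [-1.0, -0.1, -0.3]
gripper_width: 1.002
gripper_force: 0.0
```

```bash
python3 - <<'E'
from plan import *
from m import blob
p=imaging.capture("side"); q=blob(p,"blue",(217,274),12)
if q: print(q[0],q[1],onz(p,q[0],.04))
plan([[.4513,.2638,.06,-4,6],[.4513,.2638,.0135,-4,4]])
E
```

```text
[208.21870048 272.68462758] 631 [0.46369559 0.27221048 0.04      ]
now [0.4475 0.2615 0.223 ] -4.05 t 7.6667 j [48.0, 12.0, -14.0, -0.0, -64.0, 38.0] f [-0.1, -0.2, 0.7]
[[[0.0006, -0.0004, 0.0272], -0.0], [[0.0006, -0.0004, 0.0272], -0.0], [[0.0006, -0.0004, 0.0272], -0.0], [[0.0006, -0.0004, 0.0272], -0.0], [[0.0006, -0.0004, 0.0272], -0.0]]
[[[0.0006, -0.0004, 0.0272], -0.0]]
[[[-0.0, -0.0, 0.0116], -0.0], [[-0.0, -0.0, 0.0116], -0.0], [[-0.0, -0.0, 0.0116], -0.0], [[-0.0, -0.0, 0.0116], -0.0]]
```

```bash
python3 - <<'E'
from h import *
p=imaging.capture("side"); print(proj(p,[[.4513,.2638,.04]]), onz(p,(216.9,274.0),.04))
E
```

```text
[[216.24079609 273.53303314]] [0.44944524 0.26371634 0.04      ]
```

Emit:
apply_moves:
  moves:
    - [[0.001, -0.001, 0.027], 0]
    - [[0.001, -0.001, 0.027], 0]
    - [[0.001, 0, 0.027], 0]
    - [[0.001, 0, 0.027], 0]
    - [[0, 0, 0.027], 0]

```text
time_s: 8.13
tcp_pos: [0.453, 0.264, 0.0869]
ee_rot: [[0.997, -0.071, 0.001], [-0.071, -0.997, 0.0], [0.001, -0.0, -1.0]]
wrist_force: [-0.0, 0.3, 0.4]
gripper_width: 1.003
gripper_force: 0.0
```

Consistent. Descend and grip.

Emit:
apply_moves:
  moves:
    - [[-0.001, 0, 0.025], 0]
    - [[-0.001, 0, 0.02], 0]
    - [[0, 0, 0.015], 0]
    - [[0, 0, 0.012], 0]
    - [[0, 0, 0], 0]

```text
time_s: 8.55
tcp_pos: [0.4494, 0.2627, 0.0134]
ee_rot: [[0.997, -0.071, -0.004], [-0.071, -0.997, -0.004], [-0.004, 0.004, -1.0]]
wrist_force: [-0.5, -0.4, -0.6]
gripper_width: 1.002
gripper_force: 0.0
```

Emit:
apply_moves:
  moves:
    - [[0, 0, 0], 0]
    - [[0, 0, 0], 0]
    - [[0, 0, 0], 0]
    - [[0, 0, 0], 0]
    - [[0, 0, 0], 0]
  hand: 0.0

```text
time_s: 8.97
tcp_pos: [0.4508, 0.2642, 0.0169]
ee_rot: [[0.998, -0.069, 0.001], [-0.069, -0.998, 0.001], [0.001, -0.001, -1.0]]
wrist_force: [0.9, -0.1, -0.5]
gripper_width: 0.705
gripper_force: 0.0
```

Emit:
apply_moves:
  moves:
    - [[0, 0, 0], 0]
    - [[0, 0, 0], 0]
    - [[0, 0, 0], 0]
    - [[0, 0, 0], 0]
    - [[0, 0, 0], 0]

```text
time_s: 9.38
tcp_pos: [0.4505, 0.2639, 0.0162]
ee_rot: [[0.998, -0.068, 0.0], [-0.068, -0.998, 0.0], [0.0, -0.0, -1.0]]
wrist_force: [-0.3, -0.9, 1.9]
gripper_width: 0.452
gripper_force: 30.0
```

```bash
python3 - <<'E'
from plan import *
print(r.sense()["gripper_width"]*87, r.sense()["gripper_force"])
plan([[.4513,.2638,.1,-4,4],[.6308,-.062,.1,-4,13],[.6308,-.062,.03,-4,4],[.6308,-.062,.018,-4,3]])
E
```

```text
39.320604146344934 30.00021035782993
now [0.4505 0.2639 0.0162] -3.92 t 9.3833 j [48.0, 27.0, -28.0, 0.0, -35.0, 38.0] f [-0.3, -0.9, 1.9]
[[[0.0002, 0.0, -0.0209], 0.0], [[0.0002, 0.0, -0.0209], 0.0], [[0.0002, 0.0, -0.0209], 0.0], [[0.0002, 0.0, -0.0209], 0.0]]
[[[0.0155, 0.0241, -0.0], 0.0], [[0.0155, 0.0241, -0.0], 0.0], [[0.0155, 0.0241, -0.0], 0.0], [[0.0155, 0.0241, -0.0], 0.0], [[0.0155, 0.0241, -0.0], 0.0]]
[[[0.0155, 0.0241, -0.0], 0.0], [[0.0155, 0.0241, -0.0], 0.0], [[0.0155, 0.0241, -0.0], 0.0], [[0.0155, 0.0241, -0.0], 0.0], [[0.0155, 0.0241, -0.0], 0.0]]
[[[0.0155, 0.0241, -0.0], 0.0], [[0.0155, 0.0241, -0.0], 0.0], [[0.0155, 0.0241, -0.0], 0.0]]
[[[-0.0, -0.0001, 0.0175], 0.0], [[-0.0, -0.0001, 0.0175], 0.0], [[-0.0, -0.0001, 0.0175], 0.0], [[-0.0, -0.0001, 0.0175], 0.0]]
[[[-0.0, -0.0, 0.0039], 0.0], [[-0.0, -0.0, 0.0039], 0.0], [[-0.0, -0.0, 0.0039], 0.0]]
```

Emit:
apply_moves:
  moves:
    - [[0, 0, -0.015], 0]
    - [[0, 0, -0.025], 0]
    - [[0, 0, -0.03], 0]
    - [[0, 0, -0.03], 0]
    - [[0, 0.01, -0.01], 0]

```text
time_s: 9.8
tcp_pos: [0.4521, 0.2565, 0.1303]
ee_rot: [[0.998, -0.066, 0.007], [-0.066, -0.998, 0.006], [0.007, -0.006, -1.0]]
wrist_force: [0.4, 1.6, -0.6]
gripper_width: 0.452
gripper_force: 30.0
```

Emit:
apply_moves:
  moves:
    - [[0, 0.025, 0], 0]
    - [[0, 0.03, 0], 0]
    - [[0, 0.03, 0], 0]
    - [[0, 0.03, 0], 0]
    - [[0.015, 0.03, 0], 0]

```text
time_s: 10.22
tcp_pos: [0.4515, 0.1059, 0.1251]
ee_rot: [[0.998, -0.068, -0.004], [-0.068, -0.998, -0.001], [-0.004, 0.001, -1.0]]
wrist_force: [1.1, 0.3, -1.0]
gripper_width: 0.454
gripper_force: 30.0
```

```bash
python3 - <<'E'
from plan import *
print(r.sense()["gripper_width"]*87, r.sense()["gripper_force"])
plan([[.6308,-.062,.12,-4,8],[.6308,-.062,.04,-4,4],[.6308,-.062,.0215,-4,3]])
E
```

```text
39.45481069500914 30.002588569186628
now [0.4515 0.1059 0.1251] -3.88 t 10.2167 j [33.0, 12.0, -29.0, -0.0, -49.0, 53.0] f [1.1, 0.3, -1.0]
[[[0.0238, 0.0194, 0.0006], 0.0], [[0.0238, 0.0194, 0.0006], 0.0], [[0.0238, 0.0194, 0.0006], 0.0], [[0.0238, 0.0194, 0.0006], 0.0], [[0.0238, 0.0194, 0.0006], 0.0]]
[[[0.0238, 0.0194, 0.0006], 0.0], [[0.0238, 0.0194, 0.0006], 0.0], [[0.0238, 0.0194, 0.0006], 0.0]]
[[[-0.0, 0.0, 0.0201], 0.0], [[-0.0, 0.0, 0.0201], 0.0], [[-0.0, 0.0, 0.0201], 0.0], [[-0.0, 0.0, 0.0201], 0.0]]
[[[-0.0, 0.0, 0.0061], 0.0], [[-0.0, 0.0, 0.0061], 0.0], [[-0.0, 0.0, 0.0061], 0.0]]
```

Emit:
apply_moves:
  moves:
    - [[0.024, 0.019, 0], 0]
    - [[0.024, 0.019, 0], 0]
    - [[0.024, 0.019, 0], 0]
    - [[0.024, 0.019, 0], 0]
    - [[0.024, 0.019, 0], 0]

```text
time_s: 10.63
tcp_pos: [0.5679, 0.0035, 0.1249]
ee_rot: [[0.998, -0.069, -0.002], [-0.069, -0.998, -0.0], [-0.002, 0.0, -1.0]]
wrist_force: [0.4, 0.8, -0.9]
gripper_width: 0.455
gripper_force: 30.0
```

Emit:
apply_moves:
  moves:
    - [[0.024, 0.019, 0], 0]
    - [[0.024, 0.019, 0], 0]
    - [[0.02, 0.015, 0.01], 0]
    - [[0, 0, 0.015], 0]
    - [[0, 0, 0], 0]

```text
time_s: 11.05
tcp_pos: [0.6295, -0.0539, 0.0961]
ee_rot: [[0.997, -0.072, -0.009], [-0.072, -0.997, 0.0], [-0.009, 0.0, -1.0]]
wrist_force: [-0.8, -0.5, -2.5]
gripper_width: 0.452
gripper_force: 30.0
```

```bash
python3 - <<'E'
from plan import *
plan([[.6308,-.062,.04,-4,3],[.6308,-.062,.0215,-4,3]])
E
```

```text
now [ 0.6295 -0.0539  0.0961] -4.14 t 11.05 j [10.0, 29.0, -7.0, -0.0, -54.0, 76.0] f [-0.8, -0.5, -2.5]
[[[0.0006, 0.0027, 0.0187], -0.0], [[0.0006, 0.0027, 0.0187], -0.0], [[0.0006, 0.0027, 0.0187], -0.0]]
[[[0.0, -0.0, 0.0062], -0.0], [[0.0, -0.0, 0.0062], -0.0], [[0.0, -0.0, 0.0062], -0.0]]
```

Emit:
apply_moves:
  moves:
    - [[0.0, 0.003, 0.018], 0]
    - [[0, 0.003, 0.018], 0]
    - [[0, 0, 0.014], 0]
    - [[0, 0, 0], 0]
    - [[0, 0, 0], 0]

```text
time_s: 11.47
tcp_pos: [0.6306, -0.0582, 0.0505]
ee_rot: [[0.998, -0.068, -0.003], [-0.068, -0.998, -0.0], [-0.003, 0.001, -1.0]]
wrist_force: [-0.0, 1.0, -1.5]
gripper_width: 0.455
gripper_force: 30.0
```

```bash
python3 - <<'E'
from plan import *
plan([[.6308,-.062,.0215,-4,4]])
p=imaging.capture("side");cv2.imwrite("pics/s4.png",cv2.resize(p["frame"][100:250,200:400],(800,600)))
q=imaging.capture("top");cv2.imwrite("pics/t4.png",cv2.resize(q["frame"][60:210,250:490],(800,500)))
E
```

```text
now [ 0.6306 -0.0582  0.0505] -3.89 t 11.4667 j [9.0, 32.0, -10.0, 0.0, -48.0, 77.0] f [-0.0, 1.0, -1.5]
[[[0.0001, 0.001, 0.0072], 0.0], [[0.0001, 0.001, 0.0072], 0.0], [[0.0001, 0.001, 0.0072], 0.0], [[0.0001, 0.001, 0.0072], 0.0]]
```

View pics/s4.png

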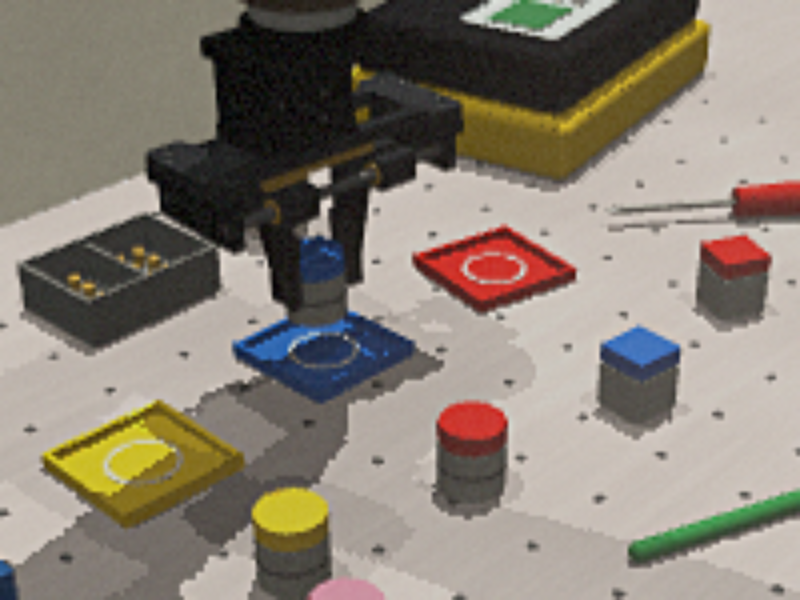

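The side picture shows the blue can held upright over the blue tray, circle centre at crop (323,351). This agrees with the tray estimate, so I lower it.

Emit:
apply_moves:
  moves:
    - [[0, 0.002, 0.007], 0]
    - [[0, 0.001, 0.007], 0]
    - [[0, 0, 0.006], 0]
    - [[0, 0, 0.004], 0]
    - [[0, 0, 0], 0]

```text
time_s: 11.98
tcp_pos: [0.6306, -0.0614, 0.0256]
ee_rot: [[0.998, -0.069, -0.003], [-0.069, -0.998, -0.0], [-0.003, 0.0, -1.0]]
wrist_force: [-0.7, -0.7, -1.3]
gripper_width: 0.453
gripper_force: 30.0
```

Emit:
apply_moves:
  moves:
    - [[0, 0, 0.002], 0]
    - [[0, 0, 0.001], 0]
    - [[0, 0, 0], 0]

```text
time_s: 12.23
tcp_pos: [0.6316, -0.0613, 0.0239]
ee_rot: [[0.998, -0.068, -0.0], [-0.068, -0.998, -0.0], [-0.0, 0.0, -1.0]]
wrist_force: [-0.1, -0.4, -1.4]
gripper_width: 0.447
gripper_force: 30.0
```

```bash
python3 - <<'E'
from plan import *
plan([])
p=imaging.capture("side")
print(onz(p,(280.75,187.75),.004),onz(p,(323.5,167),.004),onz(p,(236,216),.004))
E
```

```text
now [ 0.6316 -0.0613  0.0239] -3.92 t 12.2333 j [9.0, 34.0, -11.0, -0.0, -45.0, 77.0] f [-0.1, -0.4, -1.4]
[ 0.62743585 -0.06156304  0.004     ] [ 0.62134667 -0.22561083  0.004     ] [0.61106141 0.09851247 0.004     ]
```

Emit:
apply_moves:
  moves:
    - [[-0.001, 0, 0.0015], 0]
    - [[0, 0, 0.001], 0]
    - [[0, 0, 0.001], 0]
    - [[0, 0, 0], 0]

```text
time_s: 12.62
tcp_pos: [0.6304, -0.0612, 0.0203]
ee_rot: [[0.998, -0.069, -0.0], [-0.069, -0.998, 0.0], [-0.0, 0.0, -1.0]]
wrist_force: [0.3, 0.9, -0.5]
gripper_width: 0.453
gripper_force: 30.0
```

Emit:
apply_moves:
  moves:
    - [[0, 0, 0.001], 0]
    - [[0, 0, 0], 0]

```text
time_s: 12.78
tcp_pos: [0.6306, -0.0612, 0.0202]
ee_rot: [[0.998, -0.068, -0.0], [-0.068, -0.998, -0.0], [-0.0, 0.0, -1.0]]
wrist_force: [-2.2, -0.1, 3.4]
gripper_width: 0.452
gripper_force: 30.0
```

Emit:
apply_moves:
  moves:
    - [[0, 0, 0], 0]
    - [[0, 0, 0], 0]
    - [[0, 0, 0], 0]
    - [[0, 0, 0], 0]
    - [[0, 0, 0], 0]
  hand: 0.08

```text
time_s: 13.2
tcp_pos: [0.6306, -0.0613, 0.0194]
ee_rot: [[0.998, -0.068, 0.0], [-0.068, -0.998, -0.0], [0.0, 0.0, -1.0]]
wrist_force: [-0.4, -0.1, 0.5]
gripper_width: 0.744
gripper_force: 0.0
```

Emit:
apply_moves:
  moves:
    - [[0, 0, -0.01], 0]
    - [[0, 0, -0.02], 0]
    - [[0, 0, -0.03], 0]
    - [[0, 0, -0.03], 0]
    - [[0, 0, -0.01], 0]

```text
time_s: 13.62
tcp_pos: [0.6335, -0.0613, 0.1255]
ee_rot: [[0.998, -0.067, 0.009], [-0.067, -0.998, -0.0], [0.009, -0.0, -1.0]]
wrist_force: [1.0, 0.1, 0.6]
gripper_width: 0.919
gripper_force: 0.0
```

```bash
python3 - <<'E'
from plan import *
plan([[.4618,-.020,.11,0,7],[.4618,-.02,.05,0,3],[.4618,-.02,.016,0,3]])
E
```

```text
now [ 0.6335 -0.0613  0.1255] -3.86 t 13.6167 j [9.0, 27.0, -6.0, 0.0, -56.0, 77.0] f [1.0, 0.1, 0.6]
[[[-0.0249, -0.0042, 0.0022], -0.6], [[-0.0248, -0.0045, 0.0022], -0.6], [[-0.0248, -0.0048, 0.0022], -0.6], [[-0.0247, -0.005, 0.0022], -0.6], [[-0.0247, -0.0053, 0.0022], -0.6]]
[[[-0.0246, -0.0055, 0.0022], -0.6], [[-0.0246, -0.0058, 0.0022], -0.6]]
[[[0.0, -0.0, 0.02], 0.1], [[0.0, -0.0, 0.02], 0.1], [[0.0, -0.0, 0.02], 0.1]]
[[[0.0, -0.0, 0.0114], 0.0], [[0.0, -0.0, 0.0114], 0.0], [[0.0, -0.0, 0.0114], 0.0]]
```

Emit:
apply_moves:
  moves:
    - [[-0.025, -0.004, 0.002], -0.5]
    - [[-0.025, -0.004, 0.002], -0.5]
    - [[-0.025, -0.005, 0.002], -0.5]
    - [[-0.025, -0.005, 0.002], -0.5]
    - [[-0.025, -0.005, 0.002], -0.5]

```text
time_s: 14.03
tcp_pos: [0.5058, -0.0317, 0.1098]
ee_rot: [[1.0, -0.025, 0.001], [-0.025, -1.0, 0.0], [0.001, -0.0, -1.0]]
wrist_force: [0.9, 0.3, 0.2]
gripper_width: 0.914
gripper_force: 0.0
```

Emit:
apply_moves:
  moves:
    - [[-0.025, -0.006, 0.002], -0.5]
    - [[-0.02, -0.006, 0.002], -0.5]
    - [[0, 0, 0.01], 0]
    - [[0, 0, 0.005], 0]
    - [[0, 0, 0], 0]

```text
time_s: 14.45
tcp_pos: [0.4618, -0.019, 0.0901]
ee_rot: [[1.0, -0.007, -0.001], [-0.007, -1.0, -0.0], [-0.001, 0.0, -1.0]]
wrist_force: [-1.1, 0.3, 0.4]
gripper_width: 0.92
gripper_force: 0.0
```

```bash
python3 - <<'E'
from plan import *
from m import blob
for c,e,f in(("side",(281,175),(318,208)),("top",(357,110),(341,183))):
    p=imaging.capture(c); q=blob(p,"red",f,12); b=blob(p,"blue",e,10)
    print(c, q and (q[0],q[1],onz(p,q[0],.04)), b and (b[0],b[1]))
plan([[.4618,-.02,.05,0,2],[.4618,-.02,.016,0,3]])
E
```

```text
side (array([317.36813187, 206.81868132]), np.int32(182), array([ 0.46143764, -0.01985048,  0.04      ])) (array([278.9516129 , 174.16129032]), np.int32(124))
top (array([340.43333333, 186.85555556]), np.int32(90), array([ 0.45011126, -0.01778467,  0.04      ])) None
now [ 0.4629 -0.019   0.0907] -0.43 t 14.55 j [18.0, 15.0, -32.0, 0.0, -43.0, 72.0] f [-0.4, 0.9, 0.1]
[[[-0.0005, 0.0005, 0.0204], -0.2], [[-0.0005, 0.0005, 0.0204], -0.2]]
[[[-0.0, 0.0, 0.0113], -0.0], [[-0.0, 0.0, 0.0113], -0.0], [[-0.0, 0.0, 0.0113], -0.0]]
```

Emit:
apply_moves:
  moves:
    - [[-0.001, 0.001, 0.02], 0]
    - [[0, 0, 0.02], 0]
    - [[0, 0, 0.015], 0]
    - [[0, 0, 0.012], 0]
    - [[0, 0, 0.007], 0]

```text
time_s: 14.97
tcp_pos: [0.4613, -0.0202, 0.0154]
ee_rot: [[1.0, -0.008, -0.001], [-0.008, -1.0, -0.0], [-0.001, 0.0, -1.0]]
wrist_force: [-1.0, 0.6, -0.4]
gripper_width: 0.917
gripper_force: 0.0
```

Emit:
apply_moves:
  moves:
    - [[0, 0, 0], 0]
    - [[0, 0, 0], 0]
    - [[0, 0, 0], 0]
    - [[0, 0, 0], 0]
    - [[0, 0, 0], 0]
  hand: 0.0

```text
time_s: 15.38
tcp_pos: [0.4617, -0.0198, 0.0173]
ee_rot: [[1.0, -0.007, 0.002], [-0.007, -1.0, 0.001], [0.002, -0.001, -1.0]]
wrist_force: [0.5, 0.3, 0.1]
gripper_width: 0.626
gripper_force: 0.0
```

Emit:
apply_moves:
  moves:
    - [[0, 0, 0], 0]
    - [[0, 0, 0], 0]
    - [[0, 0, 0], 0]
    - [[0, 0, 0], 0]
    - [[0, 0, 0], 0]

```text
time_s: 15.8
tcp_pos: [0.4613, -0.0199, 0.0169]
ee_rot: [[1.0, -0.007, 0.0], [-0.007, -1.0, -0.0], [0.0, 0.0, -1.0]]
wrist_force: [-0.4, 0.7, 4.1]
gripper_width: 0.454
gripper_force: 30.0
```

```bash
python3 - <<'E'
from plan import *
print(r.sense()["gripper_width"]*87, r.sense()["gripper_force"])
plan([[.4618,-.02,.12,0,5],[.6222,-.2245,.12,0,8]])
E
```

```text
39.47877570181882 30.000609392300248
now [ 0.4613 -0.0199  0.0169] -0.41 t 15.8 j [18.0, 22.0, -36.0, 0.0, -31.0, 72.0] f [-0.4, 0.7, 4.1]
[[[0.0001, 0.0, -0.0206], -0.1], [[0.0001, 0.0, -0.0206], -0.1], [[0.0001, 0.0, -0.0206], -0.1], [[0.0001, 0.0, -0.0206], -0.1], [[0.0001, 0.0, -0.0206], -0.1]]
[[[0.02, 0.0256, -0.0], 0.0], [[0.02, 0.0256, -0.0], 0.0], [[0.02, 0.0256, -0.0], 0.0], [[0.02, 0.0256, -0.0], 0.0], [[0.02, 0.0256, -0.0], 0.0]]
[[[0.02, 0.0256, -0.0], 0.0], [[0.02, 0.0256, -0.0], 0.0], [[0.02, 0.0256, -0.0], 0.0]]
```

Emit:
apply_moves:
  moves:
    - [[0, 0, -0.015], 0]
    - [[0, 0, -0.025], 0]
    - [[0, 0, -0.03], 0]
    - [[0, 0, -0.025], 0]
    - [[0, 0, -0.01], 0]

```text
time_s: 16.22
tcp_pos: [0.4628, -0.0195, 0.1246]
ee_rot: [[1.0, -0.007, 0.006], [-0.007, -1.0, 0.001], [0.006, -0.001, -1.0]]
wrist_force: [0.7, 0.3, -0.6]
gripper_width: 0.452
gripper_force: 30.0
```

Emit:
apply_moves:
  moves:
    - [[0.02, 0.026, 0], 0]
    - [[0.02, 0.026, 0], 0]
    - [[0.02, 0.026, 0], 0]
    - [[0.02, 0.026, 0], 0]
    - [[0.02, 0.026, 0], 0]

```text
time_s: 16.63
tcp_pos: [0.5604, -0.1518, 0.1208]
ee_rot: [[1.0, -0.008, -0.001], [-0.008, -1.0, 0.001], [-0.001, -0.001, -1.0]]
wrist_force: [0.3, 1.1, -1.7]
gripper_width: 0.448
gripper_force: 30.0
```

Emit:
apply_moves:
  moves:
    - [[0.02, 0.026, 0], 0]
    - [[0.02, 0.026, 0], 0]
    - [[0.02, 0.022, 0.02], 0]
    - [[0, 0, 0.02], 0]
    - [[0, 0, 0], 0]

```text
time_s: 17.05
tcp_pos: [0.6163, -0.2255, 0.0753]
ee_rot: [[1.0, -0.011, -0.011], [-0.011, -1.0, 0.003], [-0.011, -0.003, -1.0]]
wrist_force: [-1.7, 0.4, -2.9]
gripper_width: 0.453
gripper_force: 30.0
```

```bash
python3 - <<'E'
from plan import *
plan([[.6222,-.2245,.025,0,5]])
E
```

```text
now [ 0.6163 -0.2255  0.0753] -0.64 t 17.05 j [-6.0, 33.0, -5.0, -0.0, -53.0, 96.0] f [-1.7, 0.4, -2.9]
[[[0.0012, -0.0002, 0.0101], -0.1], [[0.0012, -0.0002, 0.0101], -0.1], [[0.0012, -0.0002, 0.0101], -0.1], [[0.0012, -0.0002, 0.0101], -0.1], [[0.0012, -0.0002, 0.0101], -0.1]]
```

Emit:
apply_moves:
  moves:
    - [[0.001, 0, 0.014], 0]
    - [[0.001, 0, 0.014], 0]
    - [[0, 0, 0.014], 0]
    - [[0, 0, 0.007], 0]
    - [[0, 0, 0], 0]

```text
time_s: 17.47
tcp_pos: [0.6199, -0.2242, 0.031]
ee_rot: [[1.0, -0.007, -0.004], [-0.007, -1.0, 0.001], [-0.004, -0.001, -1.0]]
wrist_force: [-0.7, 1.2, -2.0]
gripper_width: 0.454
gripper_force: 30.0
```

Emit:
apply_moves:
  moves:
    - [[0, 0, 0], 0]

```text
time_s: 17.55
tcp_pos: [0.6215, -0.2247, 0.0329]
ee_rot: [[1.0, -0.007, -0.0], [-0.007, -1.0, -0.0], [-0.0, 0.0, -1.0]]
wrist_force: [0.8, 0.3, -0.7]
gripper_width: 0.45
gripper_force: 30.0
```

Emit:
apply_moves:
  moves:
    - [[0.001, 0, 0.005], 0]
    - [[0, 0, 0.004], 0]
    - [[0, 0, 0.0015], 0]
    - [[0, 0, 0.001], 0]
    - [[0, 0, 0], 0]

```text
time_s: 17.97
tcp_pos: [0.6226, -0.2252, 0.0211]
ee_rot: [[1.0, -0.007, 0.0], [-0.007, -1.0, -0.0], [0.0, 0.0, -1.0]]
wrist_force: [0.2, 0.5, -1.7]
gripper_width: 0.453
gripper_force: 30.0
```

Emit:
apply_moves:
  moves:
    - [[0, 0, 0.0006], 0]
    - [[0, 0, 0], 0]

```text
time_s: 18.13
tcp_pos: [0.6228, -0.2252, 0.021]
ee_rot: [[1.0, -0.007, 0.0], [-0.007, -1.0, -0.0], [0.0, 0.0, -1.0]]
wrist_force: [-0.3, 1.1, 2.2]
gripper_width: 0.456
gripper_force: 30.0
```

Emit:
apply_moves:
  moves:
    - [[0, 0, 0], 0]
    - [[0, 0, 0], 0]
    - [[0, 0, 0], 0]
    - [[0, 0, 0], 0]
    - [[0, 0, 0], 0]
  hand: 0.08

```text
time_s: 18.55
tcp_pos: [0.6227, -0.2252, 0.0204]
ee_rot: [[1.0, -0.007, 0.0], [-0.007, -1.0, -0.0], [0.0, 0.0, -1.0]]
wrist_force: [-0.1, 0.6, -0.3]
gripper_width: 0.751
gripper_force: 0.0
```

Emit:
apply_moves:
  moves:
    - [[0, 0, -0.01], 0]
    - [[0, 0, -0.02], 0]
    - [[0, 0, -0.03], 0]
    - [[0, 0, -0.03], 0]
    - [[0, 0, -0.01], 0]

```text
time_s: 18.97
tcp_pos: [0.6254, -0.226, 0.1267]
ee_rot: [[1.0, -0.006, 0.009], [-0.006, -1.0, -0.003], [0.009, 0.003, -1.0]]
wrist_force: [0.6, -0.4, 0.4]
gripper_width: 0.916
gripper_force: 0.0
```

```bash
python3 - <<'E'
from plan import *
plan([[.4743,.1073,.11,0,12]])
E
```

```text
now [ 0.6254 -0.226   0.1267] -0.36 t 18.9667 j [-6.0, 30.0, -1.0, 0.0, -58.0, 95.0] f [0.6, -0.4, 0.4]
[[[-0.0128, -0.0277, 0.0014], -0.0], [[-0.0128, -0.0277, 0.0014], -0.0], [[-0.0128, -0.0277, 0.0014], -0.0], [[-0.0128, -0.0277, 0.0014], -0.0], [[-0.0128, -0.0277, 0.0014], -0.0]]
[[[-0.0128, -0.0277, 0.0014], -0.0], [[-0.0128, -0.0277, 0.0014], -0.0], [[-0.0128, -0.0277, 0.0014], -0.0], [[-0.0128, -0.0277, 0.0014], -0.0], [[-0.0128, -0.0277, 0.0014], -0.0]]
[[[-0.0128, -0.0277, 0.0014], -0.0], [[-0.0128, -0.0277, 0.0014], -0.0]]
```

Emit:
apply_moves:
  moves:
    - [[-0.013, -0.028, 0.001], 0]
    - [[-0.013, -0.028, 0.001], 0]
    - [[-0.013, -0.028, 0.001], 0]
    - [[-0.013, -0.028, 0.001], 0]
    - [[-0.013, -0.028, 0.001], 0]

```text
time_s: 19.38
tcp_pos: [0.558, -0.0836, 0.1159]
ee_rot: [[1.0, -0.008, 0.001], [-0.008, -1.0, 0.0], [0.001, -0.0, -1.0]]
wrist_force: [0.6, 0.8, 0.4]
gripper_width: 0.921
gripper_force: 0.0
```

Emit:
apply_moves:
  moves:
    - [[-0.013, -0.028, 0.001], 0]
    - [[-0.013, -0.028, 0.001], 0]
    - [[-0.013, -0.028, 0.001], 0]
    - [[-0.013, -0.028, 0.001], 0]
    - [[-0.013, -0.028, 0.001], 0]

```text
time_s: 19.8
tcp_pos: [0.4941, 0.0571, 0.111]
ee_rot: [[1.0, -0.008, 0.001], [-0.008, -1.0, 0.0], [0.001, -0.0, -1.0]]
wrist_force: [1.1, -0.7, 0.1]
gripper_width: 0.916
gripper_force: 0.0
```

Emit:
apply_moves:
  moves:
    - [[-0.013, -0.028, 0.001], 0]
    - [[-0.008, -0.024, 0.005], 0]
    - [[0, 0, 0.01], 0]
    - [[0, 0, 0], 0]
    - [[0, 0, 0], 0]

```text
time_s: 20.22
tcp_pos: [0.4738, 0.108, 0.0945]
ee_rot: [[1.0, -0.007, -0.001], [-0.007, -1.0, -0.0], [-0.001, 0.0, -1.0]]
wrist_force: [0.7, 0.3, 0.4]
gripper_width: 0.923
gripper_force: 0.0
```

```bash
python3 - <<'E'
from plan import *
from m import blob
p=imaging.capture("side"); q=blob(p,"yellow",(272,229),12)
print(q and (q[0],q[1],onz(p,q[0],.04)))
plan([[.4743,.1073,.05,0,3],[.4743,.1073,.016,0,3]])
t=imaging.capture("top"); cv2.imwrite("pics/t5.png",cv2.resize(t["frame"][70:220,250:490],(800,500)))
E
```

```text
(array([272.16260163, 229.51626016]), np.int32(246), array([0.47393257, 0.1074203 , 0.04      ]))
now [0.4743 0.1078 0.0948] -0.43 t 20.2667 j [32.0, 17.0, -29.0, 0.0, -45.0, 58.0] f [0.5, -0.9, 0.1]
[[[0.0, 0.0002, 0.0149], -0.1], [[0.0, 0.0002, 0.0149], -0.1], [[0.0, 0.0002, 0.0149], -0.1]]
[[[0.0, -0.0, 0.0114], -0.0], [[0.0, -0.0, 0.0114], -0.0], [[0.0, -0.0, 0.0114], -0.0]]
```

View pics/t5.png

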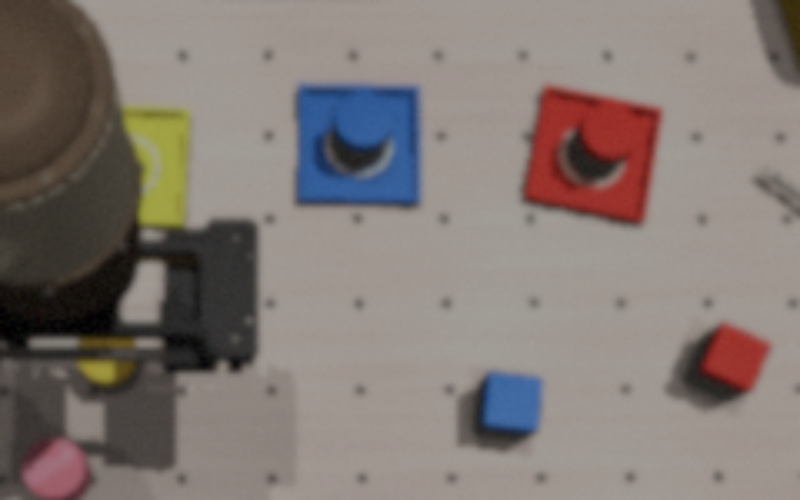

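The blue can at crop (362,130) and the red can at (600,140) stand in their trays with their bases on the circles. The squares are undisturbed at (511,403) and (735,357). Next I grasp the yellow can.

Emit:
apply_moves:
  moves:
    - [[0, 0, 0.02], 0]
    - [[0, 0, 0.02], 0]
    - [[0, 0, 0.018], 0]
    - [[0, 0, 0.013], 0]
    - [[0, 0, 0.007], 0]

```text
time_s: 20.73
tcp_pos: [0.4738, 0.1068, 0.0153]
ee_rot: [[1.0, -0.009, -0.002], [-0.009, -1.0, -0.001], [-0.002, 0.001, -1.0]]
wrist_force: [0.3, 0.6, -0.3]
gripper_width: 0.921
gripper_force: 0.0
```

Emit:
apply_moves:
  moves:
    - [[0, 0, 0], 0]
    - [[0, 0, 0], 0]
    - [[0, 0, 0], 0]
    - [[0, 0, 0], 0]
    - [[0, 0, 0], 0]
  hand: 0.0

```text
time_s: 21.15
tcp_pos: [0.4746, 0.1082, 0.0173]
ee_rot: [[1.0, -0.007, 0.002], [-0.007, -1.0, 0.001], [0.002, -0.001, -1.0]]
wrist_force: [0.4, -0.2, 0.4]
gripper_width: 0.624
gripper_force: 0.0
```

Emit:
apply_moves:
  moves:
    - [[0, 0, 0], 0]
    - [[0, 0, 0], 0]
    - [[0, 0, 0], 0]
    - [[0, 0, 0], 0]
    - [[0, 0, 0], 0]

```text
time_s: 21.57
tcp_pos: [0.4742, 0.108, 0.0168]
ee_rot: [[1.0, -0.007, 0.0], [-0.007, -1.0, 0.0], [0.0, -0.0, -1.0]]
wrist_force: [-1.0, -1.2, 3.7]
gripper_width: 0.451
gripper_force: 30.0
```

```bash
python3 - <<'E'
from plan import *
print(r.sense()["gripper_width"]*87, r.sense()["gripper_force"])
plan([[.613,.0995,.11,0,8]])
E
```

```text
39.207396260949494 30.00057984609157
now [0.4742 0.108  0.0168] -0.42 t 21.5667 j [32.0, 24.0, -33.0, 0.0, -33.0, 58.0] f [-1.0, -1.2, 3.7]
[[[0.0174, 0.0009, -0.0116], -0.1], [[0.0174, 0.001, -0.0116], -0.1], [[0.0174, 0.001, -0.0116], -0.1], [[0.0174, 0.001, -0.0116], -0.1], [[0.0173, 0.0011, -0.0116], -0.1]]
[[[0.0173, 0.0011, -0.0116], -0.1], [[0.0173, 0.0011, -0.0116], -0.1], [[0.0173, 0.0012, -0.0116], -0.1]]
```

Emit:
apply_moves:
  moves:
    - [[0, 0, -0.015], 0]
    - [[0, 0, -0.025], 0]
    - [[0, 0, -0.025], 0]
    - [[0.01, 0.001, -0.015], 0]
    - [[0.02, 0.001, 0], 0]

```text
time_s: 21.98
tcp_pos: [0.5046, 0.1065, 0.0998]
ee_rot: [[1.0, -0.006, 0.005], [-0.006, -1.0, 0.003], [0.005, -0.003, -1.0]]
wrist_force: [0.5, 1.1, -1.0]
gripper_width: 0.453
gripper_force: 30.0
```

Emit:
apply_moves:
  moves:
    - [[0.025, 0.001, 0], 0]
    - [[0.025, 0.001, 0], 0]
    - [[0.025, 0.001, 0], 0]
    - [[0.02, 0.001, 0], 0]
    - [[0.013, 0.001, 0], 0]

```text
time_s: 22.4
tcp_pos: [0.6136, 0.0998, 0.0954]
ee_rot: [[1.0, -0.008, -0.0], [-0.008, -1.0, -0.0], [-0.0, 0.0, -1.0]]
wrist_force: [-0.4, 0.0, -0.5]
gripper_width: 0.455
gripper_force: 30.0
```

Emit:
apply_moves:
  moves:
    - [[0, 0, 0.015], 0]
    - [[0, 0, 0.02], 0]
    - [[0, 0, 0.015], 0]
    - [[0, 0, 0], 0]
    - [[0, 0, 0], 0]

```text
time_s: 22.82
tcp_pos: [0.6112, 0.0996, 0.0452]
ee_rot: [[1.0, -0.007, -0.003], [-0.007, -1.0, -0.001], [-0.003, 0.001, -1.0]]
wrist_force: [1.0, 0.2, -0.3]
gripper_width: 0.454
gripper_force: 30.0
```

```bash
python3 - <<'E'
from plan import *
plan([[.613,.0995,.025,0,5]])
E
```

```text
now [0.6112 0.0996 0.0452] -0.43 t 22.8167 j [24.0, 31.0, -12.0, -0.0, -47.0, 65.0] f [1.0, 0.2, -0.3]
[[[0.0004, 0.0, 0.004], -0.1], [[0.0004, 0.0, 0.004], -0.1], [[0.0004, 0.0, 0.004], -0.1], [[0.0004, 0.0, 0.004], -0.1], [[0.0004, 0.0, 0.004], -0.1]]
```

Emit:
apply_moves:
  moves:
    - [[0, 0, 0.007], 0]
    - [[0, 0, 0.006], 0]
    - [[0, 0, 0.005], 0]
    - [[0, 0, 0.004], 0]
    - [[0, 0, 0], 0]

```text
time_s: 23.23
tcp_pos: [0.6114, 0.0998, 0.0236]
ee_rot: [[1.0, -0.008, -0.002], [-0.008, -1.0, -0.0], [-0.002, 0.0, -1.0]]
wrist_force: [0.2, 0.2, -1.3]
gripper_width: 0.454
gripper_force: 30.0
```

Emit:
apply_moves:
  moves:
    - [[0, 0, 0.001], 0]
    - [[0, 0, 0], 0]
    - [[0, 0, 0], 0]

```text
time_s: 23.48
tcp_pos: [0.6122, 0.1, 0.0237]
ee_rot: [[1.0, -0.007, 0.001], [-0.007, -1.0, 0.0], [0.001, -0.0, -1.0]]
wrist_force: [-0.3, 0.3, -0.7]
gripper_width: 0.456
gripper_force: 30.0
```

Emit:
apply_moves:
  moves:
    - [[0, 0, 0.001], 0]
    - [[0, 0, 0.001], 0]
    - [[0, 0, 0.001], 0]
    - [[0, 0, 0], 0]

```text
time_s: 23.82
tcp_pos: [0.6121, 0.1, 0.0209]
ee_rot: [[1.0, -0.007, 0.0], [-0.007, -1.0, -0.0], [0.0, 0.0, -1.0]]
wrist_force: [-1.2, -0.1, 1.3]
gripper_width: 0.449
gripper_force: 30.0
```

Emit:
apply_moves:
  moves:
    - [[0, 0, 0.0006], 0]
    - [[0, 0, 0], 0]

```text
time_s: 23.98
tcp_pos: [0.6122, 0.1, 0.0209]
ee_rot: [[1.0, -0.007, 0.0], [-0.007, -1.0, -0.0], [0.0, 0.0, -1.0]]
wrist_force: [-2.6, 0.7, 5.3]
gripper_width: 0.456
gripper_force: 30.0
```

Contact made, so I release and retreat.

Emit:
apply_moves:
  moves:
    - [[0, 0, 0], 0]
    - [[0, 0, 0], 0]
    - [[0, 0, 0], 0]
    - [[0, 0, 0], 0]
    - [[0, 0, 0], 0]
  hand: 0.08

```text
time_s: 24.4
tcp_pos: [0.612, 0.0999, 0.0196]
ee_rot: [[1.0, -0.007, -0.0], [-0.007, -1.0, -0.0], [-0.0, 0.0, -1.0]]
wrist_force: [-0.6, 0.1, -0.2]
gripper_width: 0.745
gripper_force: 0.0
```

Emit:
apply_moves:
  moves:
    - [[0, 0, -0.01], 0]
    - [[0, 0, -0.02], 0]
    - [[0, 0, -0.03], 0]
    - [[0, 0, -0.03], 0]
    - [[0, 0, -0.03], 0]

```text
time_s: 24.82
tcp_pos: [0.6119, 0.0998, 0.1418]
ee_rot: [[1.0, -0.007, 0.0], [-0.007, -1.0, -0.0], [0.0, 0.0, -1.0]]
wrist_force: [0.0, -0.8, 0.3]
gripper_width: 0.914
gripper_force: 0.0
```

Emit:
apply_moves:
  moves:
    - [[-0.03, 0.02, -0.02], 0]
    - [[-0.03, 0.03, -0.01], 0]
    - [[-0.03, 0.03, 0], 0]
    - [[-0.03, 0.03, 0], 0]
    - [[-0.03, 0.03, 0], 0]

```text
time_s: 25.23
tcp_pos: [0.4625, -0.0371, 0.1704]
ee_rot: [[1.0, -0.007, 0.002], [-0.007, -1.0, 0.0], [0.002, -0.0, -1.0]]
wrist_force: [0.0, -0.3, 0.4]
gripper_width: 0.92
gripper_force: 0.0
```

Emit:
apply_moves:
  moves:
    - [[0, 0.03, 0], 0]
    - [[0, 0.03, 0], 0]
    - [[0, 0.03, 0], 0]
    - [[0, 0, 0], 0]
    - [[0, 0, 0], 0]

```text
time_s: 25.65
tcp_pos: [0.4631, -0.1273, 0.17]
ee_rot: [[1.0, -0.01, 0.001], [-0.01, -1.0, 0.0], [0.001, -0.0, -1.0]]
wrist_force: [-0.3, 0.3, 0.9]
gripper_width: 0.918
gripper_force: 0.0
```

```bash
python3 - <<'E'
from h import *
t=imaging.capture("top"); cv2.imwrite("pics/t6.png",cv2.resize(t["frame"][70:220,160:480],(800,375)))
p=imaging.capture("side");cv2.imwrite("pics/s6.png",cv2.resize(p["frame"][130:310,150:410],(780,540)))
E
```

```text
(no output)
```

View pics/t6.png

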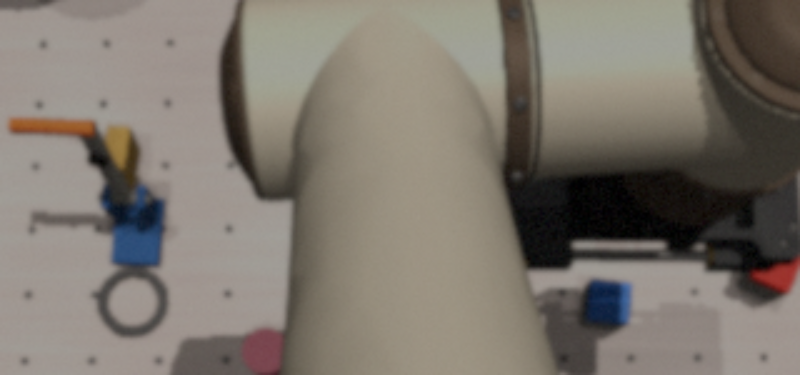

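View pics/s6.png

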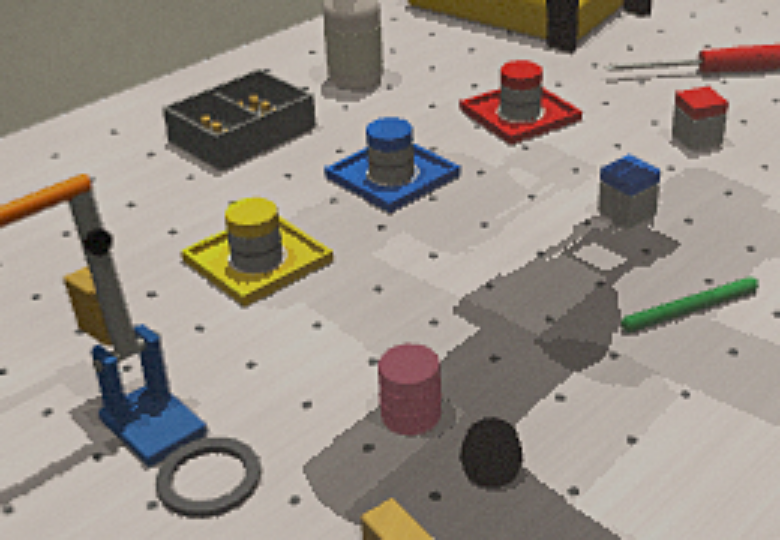

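All three cans stand upright on their circles: yellow at crop (254,235), blue (390,152), red (521,92). The clamp arm is open and the squares have not moved. The gripper is clear of everything.

```bash
python3 -c "
from station import r
print(r.finish_job())"
```

```text
the job is handed in; nothing more can be done
None
```

The job is handed in: in the last pictures all three round cans stand upright on the circles of their own-colour trays, the far clamp arm is open, and the square cases are where they stood; the hand-in gave no verdict.

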